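# Lock the film cores onto the carrier board

## Robot

A 7-joint arm with a two-finger parallel gripper is mounted at the origin on a cart in front of the work surface, level with it; the furniture and walls round the work are solid. World frame = base frame: x ahead of the robot, y to its left, z up, the work surface at z = 0. Lengths are in m, angles in rad, forces in N, time in s.
With the tool pointing down it reaches from about 0.4 to 0.875 m from the base axis. Payload 6.5 kg.
Tool frame: the origin (TCP) lies between the finger pads; the fingertips stand 25 mm ahead of it and the grasp point (between the pads) lies 6 mm ahead of it; z points along the fingers, y is the line along which they close (so a half turn about z gives the same grasp; the last joint's range is limited). The gripper opens to 85 mm and grips with 20 to 120 N. Pads are 22 mm wide; open, the fingers measure 114 mm over their backs; the gripper's body (76 mm by 85 mm) begins 54 mm behind the grasp point. The pads swing forward as they close: fully open they stand 13 mm farther back than shut.
Start: joints at [1.063, 0.536, -0.004, 1.538, 0.003, 1.067, -0.071], TCP at [0.278, -0.588, 0.256] pointing down, gripper open.
Joint ranges: [-2.7, 2.7], [-0.37, 2.16], [-1.27, 1.26], [0.24, 2.4], [-1.31, 4.45], [0.19, 1.91], [-2.76, 2.76]. Speed limits (rad/s): [2.39, 2.39, 3.14, 3.14, 3.14, 3.14, 3.14].

## Interface

Orientations are given as [roll, pitch, yaw] about the fixed x, y, z axes, in that order (R = Rz(yaw) Ry(pitch) Rx(roll)).
In Python, from plant import * gives the robot as it stands.
- The arm moves only by the tool jog_arm, never from a script. Its argument "series" is a list of rows, each a list of 3 entries, a list of its own where there are three numbers: the shift along the world's x, y, z in units of 30 mm (1.0 is 30 mm), then the turn, a rotation vector about the world's x, y, z in units of 6 degrees (1.0 is 6 degrees), then the finger opening in mm, from 0 to 85.4. In form: [[[x, y, z], [rx, ry, rz], fingers], ...]. A call has 1 to 12 rows; each row is the pose to reach, as a shift and turn from the pose commanded when the call began; what a row does not reach only later rows make up. A row lasts 1/8 s, in which the tool goes at most 62.5 mm and 10.7 degrees, less where a joint would pass 70% of its speed; a pose out of reach is approached as far as the arm can. A call with a gripper value outside its range is refused whole. The fingers move at their own pace and stop on an object; "grip_force" is the grip in N (left out, the last holds). Time passes only in rows, so rows that repeat a pose let the fingers close. It gives the time, the measured TCP pose, the force, the opening and the grip force at its end, in the units of the state.
- state(): the state, without advancing time (a new reading comes with each control period).
- grab_frame(name): name is "side" or "top"; returns a dict with "pixels" (384x512x3 uint8, red, green, blue), "z_map" (384x512 float32, m along the optical axis (not along the pixel's ray), 0 where there is no reading), "fx", "fy", "cx", "cy" (pixels), "k1" (the pictures are not rectified: a ray, as slopes to the right and down, at radius r is drawn at 1 + k1 r^2 times it, then the intrinsics apply), "R" (3x3) and "t" (3): a world point X has camera coordinates R X + t. Camera axes: x right, y down, z forward; pixel columns grow to the right and rows downward; lengths in m; the calibration is good to about 2 mm. A picture is of the moment at which its call begins.
- job_done(): hands the job in; it is judged then, once.
The state is a dict: "clock": time; "q": joint angles; "qvel": joint speeds; "joint_efforts": joint torques, N m; "position": TCP position; "eef_rot": TCP orientation; "wrist_force": force on the tool from outside, world axes, zero at the start; "moment": the same for the moment, N m; "finger_gap": finger opening in m; "grip_force": force on a finger pad.
Only numpy, scipy, OpenCV 4.12 (cv2) and the standard library are available. Lean on these libraries where they do the work, as an engineer would, in place of code of your own. Each camera call takes 0.05 s, during which the arm holds its last target. There are 200 camera calls.

## Task

Get the carrier board ready for the courier: put every black film core that stands about on the cabinet flat into a nest of its own, and turn the knob of each loaded nest until it clicks past its detent and its arm lies fully shut over the core. Any nest that stays empty must be left with its arm clicked fully open; look which arms are open and shut at the start, since an arm that is shut has to be turned open before its nest can be loaded. Leave the other things on the cabinet where they are.

Things in the scene. Friction and masses are not known exactly. Their poses are not given: they have to be found in the camera images.
- carrier: carrier board: aluminium plate 140 (x) x 334 (y) x 12 mm screwed down flat, origin at the centre of its underside, z up. Along its y four stations 88 mm apart (0 at y = -132 mm, then -44, +44, 3 at +132 mm), each with a nest at x = -28 mm and a knob at x = +26 mm. The click spring of each knob is a thin strut (up to 59 mm high) from the hub to a post at x = +56 mm.
- core_a: black plastic film core, a short round drum 50 mm across and 34 mm tall, about 60 g, standing on its flat face; origin at the centre of its underside, z up. May be absent.
- core_b: black plastic film core, a short round drum 50 mm across and 34 mm tall, about 60 g, standing on its flat face; origin at the centre of its underside, z up. May be absent.
- core_c: black plastic film core, a short round drum 50 mm across and 34 mm tall, about 60 g, standing on its flat face; origin at the centre of its underside, z up. May be absent.
- core_d: black plastic film core, a short round drum 50 mm across and 34 mm tall, about 60 g, standing on its flat face; origin at the centre of its underside, z up. May be absent.
- nest0 (a point): centre of the floor of nest 0: on the plate's top face, 12 mm above the surface below the board, inside a grey ring 58 mm inside diameter, 65 mm outside, standing 5 mm above the floor. Axes as the board's.
- nest1 (a point): centre of the floor of nest 1: on the plate's top face, 12 mm above the surface below the board, inside a grey ring 58 mm inside diameter, 65 mm outside, standing 5 mm above the floor. Axes as the board's.
- nest2 (a point): centre of the floor of nest 2: on the plate's top face, 12 mm above the surface below the board, inside a grey ring 58 mm inside diameter, 65 mm outside, standing 5 mm above the floor. Axes as the board's.
- nest3 (a point): centre of the floor of nest 3: on the plate's top face, 12 mm above the surface below the board, inside a grey ring 58 mm inside diameter, 65 mm outside, standing 5 mm above the floor. Axes as the board's.
- grip0 (a point): point on the upright axis of knob 0, at the height to grip it: 82 mm above the board's underside; axes as the board's, it does not turn. The grip is an upright black bar 40 mm long, 13 mm thick, 60 to 90 mm above the underside, lying along the retaining arm, with a white mark on top towards the arm's tip. Below the bar is a hub 32 mm across, top at 60 mm.
- grip1 (a point): point on the upright axis of knob 1, at the height to grip it: 82 mm above the board's underside; axes as the board's, it does not turn. The grip is an upright black bar 40 mm long, 13 mm thick, 60 to 90 mm above the underside, lying along the retaining arm, with a white mark on top towards the arm's tip. Below the bar is a hub 32 mm across, top at 60 mm.
- grip2 (a point): point on the upright axis of knob 2, at the height to grip it: 82 mm above the board's underside; axes as the board's, it does not turn. The grip is an upright black bar 40 mm long, 13 mm thick, 60 to 90 mm above the underside, lying along the retaining arm, with a white mark on top towards the arm's tip. Below the bar is a hub 32 mm across, top at 60 mm.
- grip3 (a point): point on the upright axis of knob 3, at the height to grip it: 82 mm above the board's underside; axes as the board's, it does not turn. The grip is an upright black bar 40 mm long, 13 mm thick, 60 to 90 mm above the underside, lying along the retaining arm, with a white mark on top towards the arm's tip. Below the bar is a hub 32 mm across, top at 60 mm.
- knob0 (a joint): angle of knob 0 (rad): 0 = shut, arm along the board's -x over the nest; grows counter-clockwise seen from above to 1.3 = fully open, arm nearly along the board's -y, clear of the nest; stops at both ends. All knobs alike: The steel arm is 13 mm wide, 50 to 55 mm above the underside, tip 50 mm from the axis; a core in the nest reaches 46 mm, so it passes over.
- knob1 (a joint): angle of knob 1 (rad): 0 = shut, arm along the board's -x over the nest; grows counter-clockwise seen from above to 1.3 = fully open, arm nearly along the board's -y, clear of the nest; stops at both ends. All knobs alike: Detent half way at 0.65: it resists with up to about 0.2 Nm, most near the stop; once past, the knob is pulled on as strongly to that side's stop and rests there.
- knob2 (a joint): angle of knob 2 (rad): 0 = shut, arm along the board's -x over the nest; grows counter-clockwise seen from above to 1.3 = fully open, arm nearly along the board's -y, clear of the nest; stops at both ends. All knobs alike: It starts shut or open (seldom balanced in the middle), each knob for itself. Arm and detent as on the other knobs.
- knob3 (a joint): angle of knob 3 (rad): 0 = shut, arm along the board's -x over the nest; grows counter-clockwise seen from above to 1.3 = fully open, arm nearly along the board's -y, clear of the nest; stops at both ends. All knobs alike: The steel arm is 13 mm wide, 50 to 55 mm above the underside, tip 50 mm from the axis; a core in the nest reaches 46 mm, so it passes over.
- cement_jar: small cement jar, 41 mm across, 64 mm tall, upright; origin at the centre of its underside. Not part of the job.
- loupe: stand loupe, 43 mm across, 50 mm tall, upright; origin at the centre of its underside. Not part of the job.
- tape_wide: flat roll of tape, 66 mm across, 18 mm high; origin at the centre of its underside. Not part of the job.
- tape_white: flat roll of white tape, 58 mm across, 19 mm high; origin at the centre of its underside. Not part of the job.
- counter: small hand counter, 50 x 66 x 29 mm; origin at the centre of its underside. Not part of the job.
- marker: marker pen lying flat, 130 mm long along its y, 13 mm thick; origin at the centre of its underside. Not part of the job.
- swabs: plastic box with a lid, 70 (x) x 95 (y) x 34 mm, near left corner, fixed; origin at the centre of its underside. Not part of the job; nor are the fixed mug (92 mm across, 93 mm tall) at x = 0.685, y = 0.355 and the bottle (80 mm across, 210 mm tall) at x = 0.685, y = -0.31 in the far corners.
Not all that is in view belongs to the job. Leave any blue or pink look-alike of the core_a alone.

How it is judged:
By the outcome, as a careful person would: the job done as asked, in the order asked, and still so for the second after the job is handed in, with the robot touching nothing.
Of core_a, core_b, core_c, core_d only 3 to 4 are there at a start; the rules pass over those that are not, and their reading is None.
At some moment in a run one of core_a, core_b, core_c, core_d may be knocked a few centimetres aside while the robot is not near it.
Once in a run the grip may slacken for a moment while it holds something.
It also fails if it takes over 210 s, if anything falls off the work surface, if the arm or the gripper's body presses on something with over 40 N, if the wrist force passes 120 N, or if a joint passes its speed limit or range.

## Working session

There is one attempt and no reset: what is moved stays moved. The work goes in short steps, Python scripts to look and compute and a tool call to move; the robot and the scene stay as the last step left them, time stands still between calls to the robot, and variables do not carry over. Pictures are saved under pics/ and viewed, at most 14 in all, crops included, and the job is handed in when it is done.

Besides the shell and the picture viewer there is one more tool, called after "Emit:" as name(argument=value, ...), one argument or row to a line, values as JSON. jog_arm: Moves the arm, as the interface text tells. Its arguments: {"type":"object","properties":{"series":{"type":"array","items":{"type":"array"}},"grip_force":{"type":"number"}},"required":["series"]}

```bash
mkdir -p pics; ls; python3 - <<'E'
from plant import *
import cv2,numpy as np
s=state();print(s)
for n in("side","top"):
    f=grab_frame(n);np.savez(f"pics/{n}0.npz",**f)
    cv2.imwrite(f"pics/{n}0.png",cv2.resize(f["pixels"][...,::-1],(800,600),interpolation=cv2.INTER_CUBIC))
    print(n,f["fx"],f["fy"],f["cx"],f["cy"],f["k1"],f["R"],f["t"])
E
```

```text
pics
{'clock': 0.0, 'q': array([ 1.06282772,  0.5371758 , -0.00443144,  1.53891325,  0.00261045,
        1.06729274, -0.07122313]), 'qvel': array([ 4.84780981e-05, -6.11126213e-04, -2.31608336e-04, -8.11688654e-04,
       -1.11872371e-03,  2.65920746e-04,  1.14286274e-03]), 'joint_efforts': array([-5.05095340e-04, -5.83418226e+01,  1.04800265e+00, -2.59108096e+01,
        1.22554076e-02,  9.47758905e-03, -2.31979163e-05]), 'position': array([ 0.27761819, -0.5870573 ,  0.25539124]), 'eef_rot': array([-3.13981496e+00,  1.43491059e-04,  4.41816512e-01]), 'wrist_force': array([ 0.18992428, -0.53961824,  0.20265807]), 'moment': array([-0.03110291,  0.00868063, -0.02664778]), 'grip_force': 0.0, 'finger_gap': 0.0855597372584315}
side 353.0241079722655 353.0241079722655 253.32283983044164 191.74214595815494 0.005119719417231727 [[-0.9987489   0.04980012 -0.00453741]
 [ 0.03578582  0.64840296 -0.76045577]
 [-0.03492871 -0.75966674 -0.64937388]] [0.4991662  0.01593589 0.98545105]
top 493.742346958738 493.742346958738 256.60682165196107 187.84303902935193 -0.17058857828189083 [[-0.02805814 -0.999592    0.00534579]
 [-0.99748362  0.02764982 -0.06528332]
 [ 0.06510887 -0.00716407 -0.99785245]] [0.03898685 0.50962463 1.40279845]
```

View pics/top0.png

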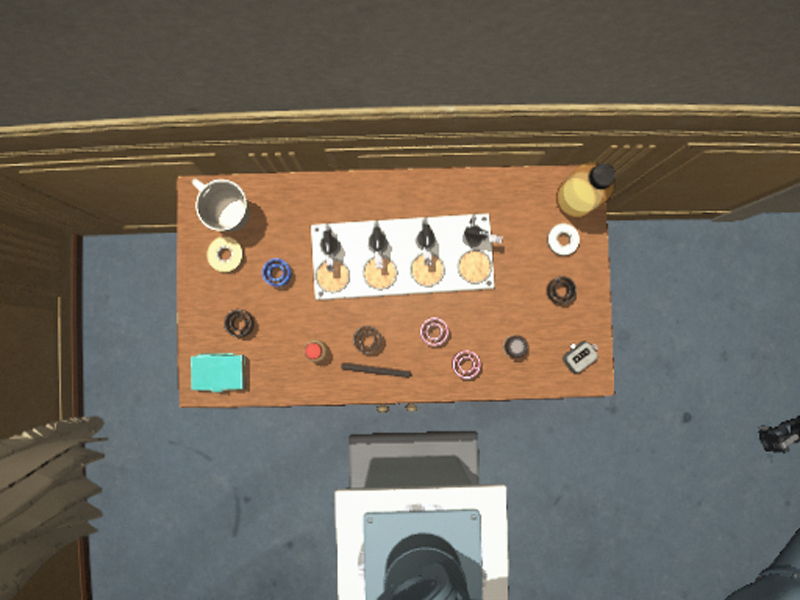

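View pics/side0.png

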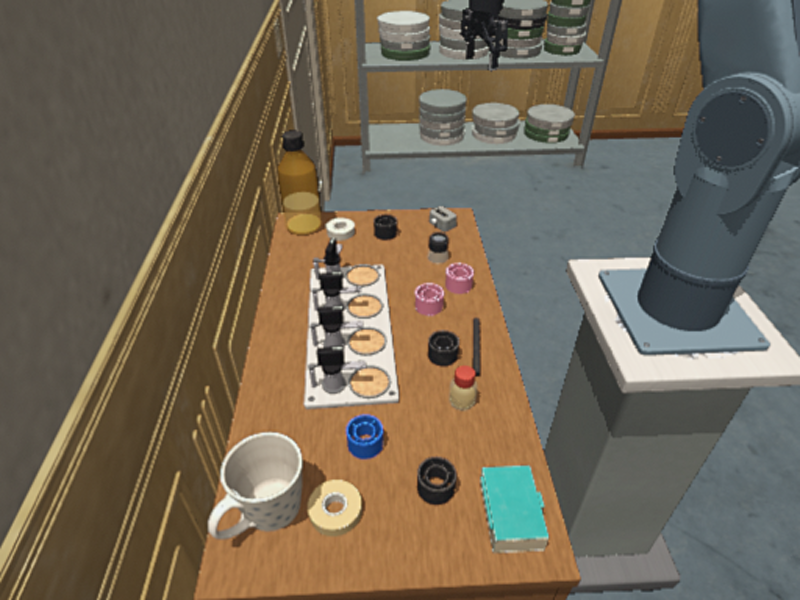

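The top view shows black cores at (240,323), (368,340) and (561,291). The look-alikes are blue at (277,272) and pink at (434,332) and (466,365); other dark things are the marker at (376,370), the loupe at (516,347) and the knobs. Station 0 is at the right and open, with its arm pointing right at (497,240). Stations 1–3 look shut. Next I'll measure.

```bash
cat > h.py <<'E'
import numpy as np,cv2
def K(f): return np.array([[f["fx"],0,f["cx"]],[0,f["fy"],f["cy"]],[0,0,1.]]),np.array([float(f["k1"]),0,0,0])
def slopes(f,uv):
    k,d=K(f); return cv2.undistortPoints(np.array(uv,float).reshape(-1,1,2),k,d)[:,0]
def ray(f,uv):
    s=slopes(f,uv); R,t=f["R"],f["t"]
    return -R.T@t,(R.T@np.c_[s,np.ones(len(s))].T).T
def atz(f,uv,z):
    o,d=ray(f,uv); return o+d*((z-o[2])/d[:,2])[:,None]
def cloud(f):
    v,u=np.mgrid[:384,:512]; o,d=ray(f,np.c_[u.ravel(),v.ravel()])
    P=(o+d*f["z_map"].ravel()[:,None]).reshape(384,512,3); P[f["z_map"]==0]=np.nan; return P
def proj(f,X):
    k,d=K(f); return cv2.projectPoints(np.array(X,float).reshape(-1,1,3),cv2.Rodrigues(f["R"])[0],f["t"],k,d)[0][:,0]
def circ(x,y):
    a=np.linalg.lstsq(np.c_[2*x,2*y,np.ones_like(x)],x*x+y*y,rcond=None)[0]
    return a[0],a[1],np.sqrt(a[2]+a[0]**2+a[1]**2)
def cores(f,seeds,side=False):
    """dark, raised pixels near each seed -> enclosing circle of top-face points"""
    P=cloud(f);out=[]
    mx=f["pixels"].max(2)
    for s in seeds:
        m=(np.hypot(P[...,0]-s[0],P[...,1]-s[1])<.05)&(P[...,2]>.02)&(mx<110)
        q=P[m]; top=np.percentile(q[:,2],90); q=q[abs(q[:,2]-top)<.006]
        c,r=cv2.minEnclosingCircle((q[:,:2]*1000).astype(np.float32)); out.append((np.round(c,1),round(r,1),round(top*1000,1),len(q)))
    return out
E
python3 - <<'E'
from h import *
T=dict(np.load("pics/top0.npz"));S=dict(np.load("pics/side0.npz"))
s=.64
seeds=atz(T,np.array([(240,323),(368,340),(561,291)])*s,.03)
print(seeds)
for f in(T,S): print(cores(f,seeds[:,:2]))
# board
for n,uv in dict(fl=(313,226),fr=(489,214),nl=(318,299),nr=(494,287)).items():print(n,atz(T,np.array([uv])*s,.012)[0])
for n,f,c in(("top",T,(190,125,135,75)),("side",S,(190,150,70,110))):
    x,y,w,h=c; k=min(800//w,600//h)
    cv2.imwrite(f"pics/{n}0c.png",cv2.resize(f["pixels"][y:y+h,x:x+w,::-1],None,fx=k,fy=k,interpolation=cv2.INTER_CUBIC));print(n,k)
E
```

```text
[[ 0.46372789  0.32079519  0.03      ]
 [ 0.42669153  0.08705867  0.03      ]
 [ 0.50609536 -0.26941095  0.03      ]]
[(array([465.5, 324.3]), 25.4, np.float64(34.9), 63), (array([428.4,  89. ]), 23.9, np.float64(34.8), 37), (array([ 509.9, -270.2]), 25.4, np.float64(35.5), 62)]
[(array([465.4, 328.9]), 24.9, np.float64(34.4), 209), (array([428.9,  92.6]), 25.0, np.float64(33.6), 143), (array([ 509.9, -270.3]), 26.0, np.float64(33.4), 81)]
fl [0.64124879 0.18487832 0.012     ]
fr [ 0.65495091 -0.14377901  0.012     ]
nl [0.50488672 0.17819986 0.012     ]
nr [ 0.51810516 -0.14793061  0.012     ]
top 5
side 5
```

View pics/top0c.png

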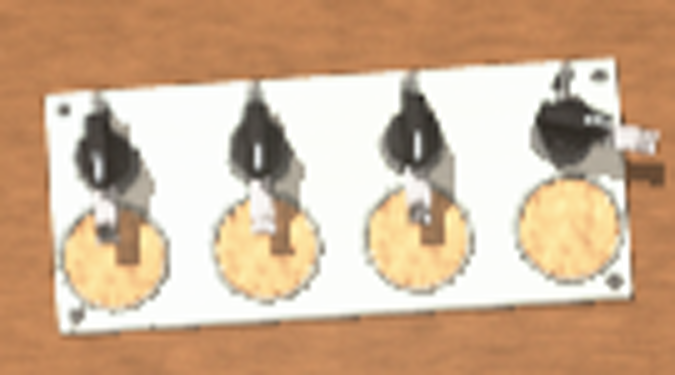

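View pics/side0c.png

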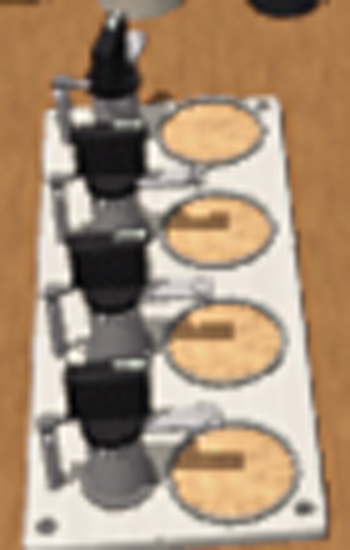

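Both crops agree: nests 1–3 are shut, with their arms over the floors. Station 0 is open, with its arm towards -y at top crop (635,135). Nest centres in the top crop are about (115,258), (268,247), (420,237) and (570,229). I'll fit the board from both views.

```bash
python3 - <<'E'
from h import *
from scipy.optimize import least_squares
T=dict(np.load("pics/top0.npz"));S=dict(np.load("pics/side0.npz"))
a=(np.array([(570,229),(420,237),(268,247),(115,258)])+.5)/5-.5+(190,125)
b=(np.array([(212,132),(219,229),(225,341),(234,471)])+.5)/5-.5+(190,150)
P=[]
for i in range(4):
    A=[];B=[]
    for f,uv in((T,a[i]),(S,b[i])):
        o,d=ray(f,[uv]);d=d[0]/np.linalg.norm(d);M=np.eye(3)-np.outer(d,d);A.append(M);B.append(M@o)
    P.append(np.linalg.lstsq(np.vstack(A),np.hstack(B),rcond=None)[0])
print(np.round(P,4))
for f,uv in((T,a),(S,b)): print(np.round(atz(f,uv,.012),4))
P=np.array(P); c=P.mean(0); d=P[3]-P[0]; yaw=np.arctan2(-d[0],d[1]);print("len",np.linalg.norm(d),"yaw",yaw)
R=np.array([[np.cos(yaw),-np.sin(yaw)],[np.sin(yaw),np.cos(yaw)]])
o=c[:2]-R@[-.028,0];print("origin",o)
for i in range(4): print(i,"nest",np.round(o+R@[-.028,-.132+.088*i],4),"knob",np.round(o+R@[.026,-.132+.088*i],4))
# knob bar tops by cloud, high dark points z .08-.1
for n,f in(("top",T),("side",S)):
    Q=cloud(f)
    for i in range(4):
        k=o+R@[.026,-.132+.088*i]; m=(np.hypot(Q[...,0]-k[0],Q[...,1]-k[1])<.03)&(Q[...,2]>.082)&(Q[...,2]<.1)
        q=Q[m]*1000; print(n,i,len(q),q.mean(0).round(1),((q[:,:2].min(0)+q[:,:2].max(0))/2).round(1))
    # seeds of all
    for nm,x,y in(("jar",.41,.18),("blue",.55,.25)):
        m=(np.hypot(Q[...,0]-x,Q[...,1]-y)<.05)&(Q[...,2]>.025);q=Q[m]*1000;print(nm,q.min(0).round(),q.max(0).round())
E
```

```text
[[ 0.5574 -0.1127  0.0123]
 [ 0.5545 -0.0256  0.012 ]
 [ 0.5516  0.0624  0.0117]
 [ 0.5479  0.151   0.0119]]
[[ 0.5577 -0.1128  0.012 ]
 [ 0.5553 -0.0257  0.012 ]
 [ 0.552   0.0623  0.012 ]
 [ 0.5481  0.151   0.012 ]]
[[ 0.5572 -0.1131  0.012 ]
 [ 0.5537 -0.0254  0.012 ]
 [ 0.5512  0.0627  0.012 ]
 [ 0.5478  0.1511  0.012 ]]
len 0.2639090387314444 yaw 0.036059791656491334
origin [0.58085253 0.01975071]
0 nest [ 0.5576 -0.1132] knob [ 0.6116 -0.1112]
1 nest [ 0.5545 -0.0252] knob [ 0.6084 -0.0233]
2 nest [0.5513 0.0627] knob [0.6052 0.0647]
3 nest [0.5481 0.1507] knob [0.6021 0.1526]
top 0 68 [ 613.  -109.7   89.3] [ 613.8 -109.4]
top 1 69 [608.9 -21.7  90. ] [608.9 -21.5]
top 2 68 [605.5  65.8  89.4] [605.5  66.5]
top 3 68 [602.4 153.8  88.9] [603.  154.7]
jar [391. 165.  25.] [431. 206.  70.]
blue [532. 230.  25.] [582. 277.  42.]
side 0 53 [ 611.1 -104.5   88.6] [ 611.4 -107.7]
side 1 80 [608.1 -17.2  88.3] [607.9 -18.9]
side 2 95 [605.6  70.1  88.2] [605.6  68.7]
side 3 114 [601.  157.8  88.5] [601.8 155.7]
jar [390. 172.  26.] [430. 208.  67.]
blue [532. 230.  25.] [579. 281.  38.]
```

Emit:
jog_arm(
  series=[
    [[11.03,18.79,0],[0,0,-3.87],40],
    [[11.03,18.79,0],[0,0,-3.87],40],
    [[11.03,18.79,0],[0,0,-3.87],40],
    [[11.03,18.79,0],[0,0,-3.87],40],
    [[11.03,18.79,0],[0,0,-3.87],40],
    [[11.03,18.79,0],[0,0,-3.87],40],
    [[11.03,18.79,0],[0,0,-3.87],40],
    [[11.03,18.79,0],[0,0,-3.87],40],
    [[11.03,18.79,0],[0,0,-3.87],40],
    [[11.03,18.79,0],[0,0,-3.87],40],
    [[11.03,18.79,-2],[0,0,-3.87],40],
    [[11.03,18.79,-4],[0,0,-3.87],40],
  ],
  grip_force=60,
)

```text
clock: 1.6
position: [0.6105, -0.0202, 0.1366]
eef_rot: [-3.14, -0.003, 0.041]
wrist_force: [-0.1, -0.4, 0.3]
finger_gap: 0.0404
grip_force: 0.0
```

Emit:
jog_arm(
  series=[
    [[0,0,0],[0,0,0],40],
    [[0,0,-1],[0,0,0],40],
    [[0,0,-1.55],[0,0,0],40],
    [[0,0,-1.55],[0,0,0],40],
  ],
)

```text
clock: 2.1
position: [0.6088, -0.0244, 0.0915]
eef_rot: [3.141, 0.0, 0.036]
wrist_force: [0.3, -0.2, 1.1]
finger_gap: 0.0401
grip_force: 0.0
```

Emit:
jog_arm(
  series=[
    [[0,0,-0.05],[0,0,0],5],
    [[0,0,-0.05],[0,0,0],5],
    [[0,0,-0.05],[0,0,0],5],
    [[0,0,-0.05],[0,0,0],5],
  ],
)

```text
clock: 2.6
position: [0.6097, -0.0217, 0.0911]
eef_rot: [-3.139, -0.002, 0.038]
wrist_force: [-1.7, 6.1, 7.0]
finger_gap: 0.0118
grip_force: 60.4
```

Emit:
jog_arm(
  series=[
    [[0,0.08,0],[0,0,1.5],5],
    [[0,0.08,0],[0,0,3],5],
    [[0,0.08,0],[0,0,4.5],5],
    [[0,0.08,0],[0,0,6],5],
    [[0,0.08,0],[0,0,7.5],5],
    [[0,0.08,0],[0,0,9],5],
    [[0,0.08,0],[0,0,10.5],5],
    [[0,0.08,0],[0,0,12],5],
    [[0,0.08,0],[0,0,12.3],5],
    [[0,0.08,0],[0,0,12.3],5],
  ],
)

```text
clock: 3.85
position: [0.6093, -0.0207, 0.0911]
eef_rot: [3.14, -0.001, 1.326]
wrist_force: [-3.5, 1.9, 7.7]
finger_gap: 0.0119
grip_force: 60.9
```

```bash
python3 -c "
from plant import *
s=state();print(s['position'],s['eef_rot'],s['wrist_force'],s['moment'],s['finger_gap'],s['q'])"
```

```text
[ 0.60927434 -0.0207373   0.09107888] [ 3.14039179e+00 -7.35679437e-04  1.32583762e+00] [-3.52259474  1.86014322  7.72428301] [0.51442654 0.64695055 0.1887632 ] 0.011916986155235855 [ 0.26280316  0.72324387 -0.42400956  1.73300815  0.40100817  0.77080942
 -0.60331713]
```

Emit:
jog_arm(
  series=[
    [[0,0,0],[0,0,0],40],
    [[0,0,0],[0,0,0],40],
    [[0,0,1.6],[0,0,0],40],
    [[-0.1,2.96,1.6],[0,0,-1.7],40],
    [[-0.1,2.96,1.6],[0,0,-3.4],40],
    [[-0.1,2.96,1.6],[0,0,-5.1],40],
    [[-0.1,2.96,1.6],[0,0,-6.8],40],
    [[-0.1,2.96,1.6],[0,0,-8.5],40],
    [[-0.1,2.96,1.6],[0,0,-10.2],40],
    [[-0.1,2.96,1.6],[0,0,-12.3],40],
    [[-0.1,2.96,1.6],[0,0,-12.3],40],
    [[-0.1,2.96,1.6],[0,0,-12.3],40],
  ],
)

```text
clock: 5.35
position: [0.6058, 0.0672, 0.1374]
eef_rot: [3.141, 0.0, 0.039]
wrist_force: [0.6, -0.5, 0.4]
finger_gap: 0.0402
grip_force: 0.0
```

Emit:
jog_arm(
  series=[
    [[0,0,-1],[0,0,0],40],
    [[0,0,-1.6],[0,0,0],40],
    [[0,0,-1.6],[0,0,0],40],
    [[0,0,-1.6],[0,0,0],5],
    [[0,0,-1.6],[0,0,0],5],
    [[0,0,-1.6],[0,0,0],5],
    [[0,0,-1.6],[0,0,0],5],
  ],
)

```text
clock: 6.22
position: [0.6065, 0.0666, 0.0905]
eef_rot: [3.141, -0.002, 0.036]
wrist_force: [-1.0, -3.3, 6.7]
finger_gap: 0.0121
grip_force: 59.9
```

Emit:
jog_arm(
  series=[
    [[0,0,0],[0,0,1.5],5],
    [[0,0,0],[0,0,3],5],
    [[0,0,0],[0,0,4.5],5],
    [[0,0,0],[0,0,6],5],
    [[0,0,0],[0,0,7.5],5],
    [[0,0,0],[0,0,9],5],
    [[0,0,0],[0,0,10.5],5],
    [[0,0,0],[0,0,12],5],
    [[0,0,0],[0,0,12.3],5],
    [[0,0,0],[0,0,12.3],5],
  ],
)

```text
clock: 7.48
position: [0.6058, 0.0675, 0.0905]
eef_rot: [3.141, 0.0, 1.326]
wrist_force: [-3.5, -1.2, 8.8]
finger_gap: 0.0118
grip_force: 60.4
```

Emit:
jog_arm(
  series=[
    [[0,0,0],[0,0,0],40],
    [[0,0,0],[0,0,0],40],
    [[0,0,1.6],[0,0,0],40],
    [[-0.1,2.93,1.6],[0,0,-1.7],40],
    [[-0.1,2.93,1.6],[0,0,-3.4],40],
    [[-0.1,2.93,1.6],[0,0,-5.1],40],
    [[-0.1,2.93,1.6],[0,0,-6.8],40],
    [[-0.1,2.93,1.6],[0,0,-8.5],40],
    [[-0.1,2.93,1.6],[0,0,-10.2],40],
    [[-0.1,2.93,1.6],[0,0,-12.3],40],
    [[-0.1,2.93,1.6],[0,0,-12.3],40],
    [[-0.1,2.93,1.6],[0,0,-12.3],40],
  ],
)

```text
clock: 8.98
position: [0.6028, 0.1553, 0.1373]
eef_rot: [3.142, 0.0, 0.04]
wrist_force: [-0.3, -0.2, 0.5]
finger_gap: 0.0401
grip_force: 0.0
```

Emit:
jog_arm(
  series=[
    [[0,0,-1],[0,0,0],40],
    [[0,0,-1.6],[0,0,0],40],
    [[0,0,-1.6],[0,0,0],40],
    [[0,0,-1.6],[0,0,0],5],
    [[0,0,-1.6],[0,0,0],5],
    [[0,0,-1.6],[0,0,0],5],
    [[0,0,-1.6],[0,0,0],5],
  ],
)

```text
clock: 9.85
position: [0.6036, 0.1547, 0.0906]
eef_rot: [3.141, -0.002, 0.036]
wrist_force: [-1.4, -2.2, 6.5]
finger_gap: 0.012
grip_force: 59.6
```

Emit:
jog_arm(
  series=[
    [[0,0,0],[0,0,1.5],5],
    [[0,0,0],[0,0,3],5],
    [[0,0,0],[0,0,4.5],5],
    [[0,0,0],[0,0,6],5],
    [[0,0,0],[0,0,7.5],5],
    [[0,0,0],[0,0,9],5],
    [[0,0,0],[0,0,10.5],5],
    [[0,0,0],[0,0,12],5],
    [[0,0,0],[0,0,12.3],5],
    [[0,0,0],[0,0,12.3],5],
  ],
)

```text
clock: 11.1
position: [0.6026, 0.1557, 0.0905]
eef_rot: [-3.142, -0.0, 1.326]
wrist_force: [-3.4, -1.1, 8.3]
finger_gap: 0.0116
grip_force: 60.1
```

Emit:
jog_arm(
  series=[
    [[0,0,0],[0,0,0],40],
    [[0,0,0],[0,0,0],40],
    [[0,0,1.6],[0,0,0],40],
    [[0,0,3],[0,0,0],60],
    [[0,0,3],[0,0,0],75],
    [[0,0,3],[0,0,0],75],
  ],
)

```text
clock: 11.85
position: [0.6025, 0.1549, 0.1788]
eef_rot: [-3.141, 0.001, 1.324]
wrist_force: [-0.9, -0.5, -0.2]
finger_gap: 0.0752
grip_force: 0.0
```

```bash
cat > look.py <<'E'
import sys
from plant import *
from h import *
def look(tag,crop=None):
    F={}
    for n in("top","side"):
        f=grab_frame(n);np.savez(f"pics/{n}{tag}.npz",**f);F[n]=f
    s=state();print(round(s["clock"],2),s["position"].round(4),s["eef_rot"].round(3),s["wrist_force"].round(1))
    a=cv2.resize(F["top"]["pixels"][95:275,105:400,::-1],(800,488),interpolation=cv2.INTER_CUBIC)
    cv2.imwrite(f"pics/top{tag}.png",a)
    return F
E
python3 - <<'E'
from look import *
F=look(1)
for n in F: print(n,cores(F[n],[(.4655,.3255),(.4285,.09),(.51,-.27)]))
E
```

```text
11.95 [0.602  0.1548 0.1779] [-3.140e+00  1.000e-03  1.325e+00] [ 0.2 -0.1  0.4]
top [(array([464.9, 324.1]), 24.8, np.float64(35.5), 53), (array([402.7,  61.9]), 11.9, np.float64(660.4), 18), (array([ 508.8, -270. ]), 24.8, np.float64(34.7), 64)]
side [(array([465. , 328.7]), 24.6, np.float64(34.5), 197), (array([429.3,  91.7]), 26.3, np.float64(34.4), 136), (array([ 510. , -267.5]), 27.6, np.float64(33.5), 76)]
```

View pics/top1.png

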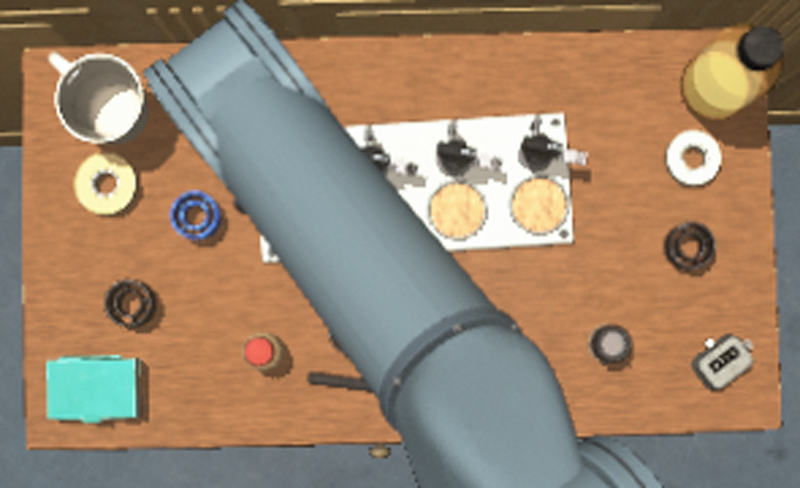

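Emit:
jog_arm(
  series=[
    [[-4.57,5.72,0],[0,0,-1.7],72],
    [[-4.57,5.72,0],[0,0,-3.4],72],
    [[-4.57,5.72,0],[0,0,-5.1],72],
    [[-4.57,5.72,0],[0,0,-6.8],72],
    [[-4.57,5.72,0],[0,0,-8.5],72],
    [[-4.57,5.72,0],[0,0,-10.2],72],
    [[-4.57,5.72,0],[0,0,-12.3],72],
    [[-4.57,5.72,0],[0,0,-12.3],72],
    [[-4.57,5.72,0],[0,0,-12.3],72],
    [[-4.57,5.72,-1.5],[0,0,-12.3],72],
    [[-4.57,5.72,-3],[0,0,-12.3],72],
    [[-4.57,5.72,-3],[0,0,-12.3],72],
  ],
)

```text
clock: 13.45
position: [0.4634, 0.325, 0.0865]
eef_rot: [3.138, 0.006, 0.039]
wrist_force: [-0.3, -0.2, 0.2]
finger_gap: 0.0721
grip_force: 0.0
```

```bash
python3 - <<'E'
from look import *
F=look(2)
cv2.imwrite("pics/s2.png",cv2.resize(F["side"]["pixels"][230:384,200:360,::-1],None,fx=3.8,fy=3.8,interpolation=cv2.INTER_CUBIC))
print(cores(F["side"],[(.4655,.3255),(.4285,.09)]));print(cores(F["top"],[(.4285,.09)]))
E
```

```text
13.55 [0.466  0.3271 0.0902] [-3.141 -0.     0.038] [ 0.1 -0.3 -0. ]Traceback (most recent call last):
  File "<stdin>", line 4, in <module>
  File "h.py", line 24, in cores
    q=P[m]; top=np.percentile(q[:,2],90); q=q[abs(q[:,2]-top)<.006]
                ~~~~~~~~~~~~~^^^^^^^^^^^
    return _quantile_unchecked(
        a, q, axis, out, overwrite_input, method, keepdims, weights)
    return _ureduce(a,
                    func=_quantile_ureduce_func,
    ...<5 lines>...
                    overwrite_input=overwrite_input,
                    method=method)
    r = func(a, **kwargs)
    result = _quantile(arr,
                       quantiles=q,
    ...<2 lines>...
                       out=out,
                       weights=wgt)
    slices_having_nans = np.isnan(arr[-1, ...])
                                  ~~~^^^^^^^^^
IndexError: index -1 is out of bounds for axis 0 with size 0
```

View pics/s2.png

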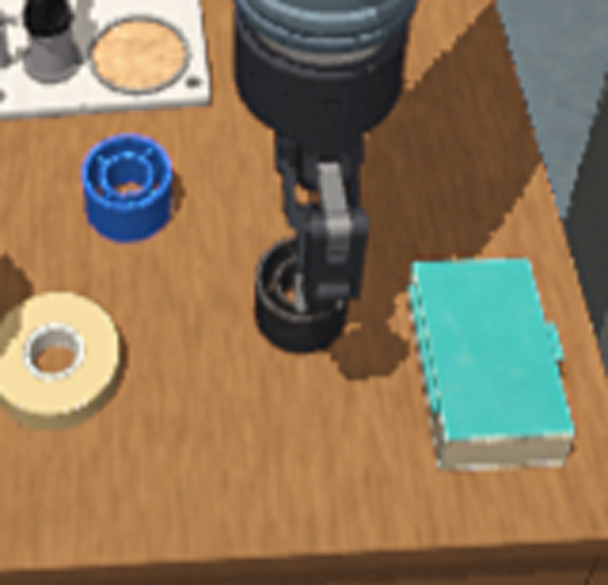

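The core sits below the gripper at crop (302,293), with the near finger at about (335,265). I'll check this by projecting the expected pad tip.

```bash
python3 - <<'E'
from h import *
f=dict(np.load("pics/side2.npz"))
p=lambda X:(proj(f,[X])[0]-(200,230)+.5)*3.8
print("near tip centre",p((.466,.327+.045,.07)),"core top centre expected",p((.4655,.3265,.034)),"near bottom",p((.4655,.3515,0)))
from h import cloud
T=dict(np.load("pics/top0.npz"));
# core outlines by dark segmentation in rgb, side0, triangulated ellipse extents
S=dict(np.load("pics/side0.npz"));g=S["pixels"].max(2)
for u,v in((279.5,307),(283,222),(246,145)):
    ff=cloud(S);c=ff[int(v),int(u)];m=((g<75)).astype(np.uint8);n,l,st,ce=cv2.connectedComponentsWithStats(m)
    i=l[int(v)-12:int(v)+12,int(u)-12:int(u)+12];k=np.bincount(i[i>0]).argmax();x,y,w,h,a=st[k];print(st[k]);print(" x from left/right edge mid @z34 ",atz(S,[(x-.5,y+h*.4),(x+w-.5,y+h*.4)],.034)[:,0].round(4))
E
```

```text
near tip centre [313.3122831 318.372398 ] core top centre expected [301.2037368  275.91701196] near bottom [303.47379597 354.58417978]
[267 293  25  30 507]
 x from left/right edge mid @z34  [0.4902 0.4412]
[274 212  20  22 348]
 x from left/right edge mid @z34  [0.4548 0.4056]
[240 138  15  15 190]
 x from left/right edge mid @z34  [0.5316 0.4835]
```

Emit:
jog_arm(
  series=[
    [[0,0,-1],[0,0,0],72],
    [[0,0,-1.85],[0,0,0],72],
    [[0,0,-1.85],[0,0,0],72],
    [[0,0,-1.85],[0,0,0],40],
    [[0,0,-1.85],[0,0,0],40],
    [[0,0,-1.85],[0,0,0],40],
    [[0,0,-1.85],[0,0,0],40],
  ],
  grip_force=50,
)

```text
clock: 14.42
position: [0.467, 0.3279, 0.0363]
eef_rot: [-3.14, -0.003, 0.037]
wrist_force: [-0.3, 0.2, 5.9]
finger_gap: 0.0492
grip_force: 51.1
```

Emit:
jog_arm(
  series=[
    [[0,0,1.5],[0,0,0],40],
    [[0,0,2.9],[0,0,0],40],
    [[2.77,-5.82,2.9],[0,0,0],40],
    [[2.77,-5.82,2.9],[0,0,0],40],
    [[2.77,-5.82,2.9],[0,0,0],40],
    [[2.77,-5.82,2.9],[0,0,0],40],
    [[2.77,-5.82,2.9],[0,0,0],40],
    [[2.77,-5.82,2.9],[0,0,0],40],
  ],
)

```text
clock: 15.42
position: [0.5483, 0.1544, 0.1216]
eef_rot: [-3.14, -0.0, 0.039]
wrist_force: [-0.2, -0.5, -1.1]
finger_gap: 0.0487
grip_force: 52.1
```

```bash
python3 - <<'E'
from look import *
F=look(3);f=F["side"]
cv2.imwrite("pics/s3.png",cv2.resize(f["pixels"][170:270,180:300,::-1],None,fx=6,fy=6,interpolation=cv2.INTER_CUBIC))
s=state();x,y,z=s["position"];print(s["finger_gap"],s["grip_force"])
p=lambda X:((proj(f,[X])[0]-(180,170)+.5)*6).round()
print("bottom L/R",p((x+.025,y,z-.034)),p((x-.025,y,z-.034)),"near bottom",p((x,y+.025,z-.034)))
E
```

```text
15.53 [0.5482 0.1542 0.1212] [-3.141 -0.     0.04 ] [-0.2 -0.4 -1. ]
0.048322675446474166 52.06195592880249
bottom L/R [266. 321.] [400. 316.] near bottom [334. 367.]
```

View pics/s3.png

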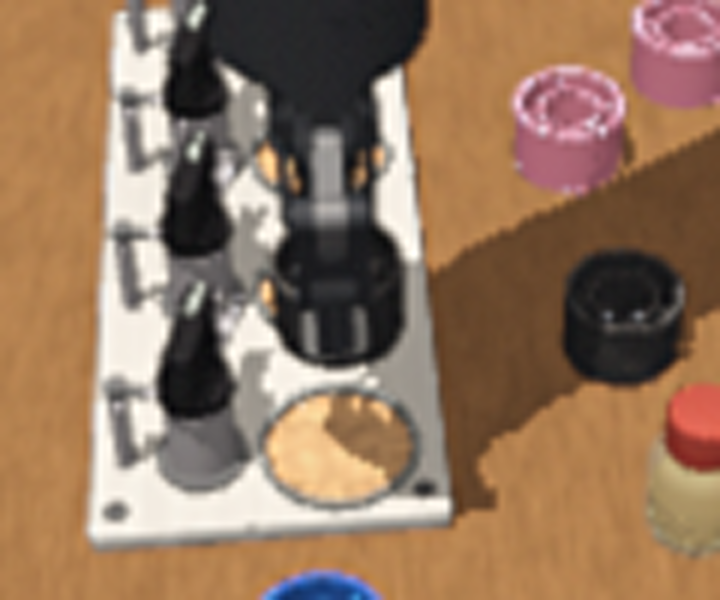

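All four knobs now stand open. The held core spans x 272–405 in the crop, about 1–2 mm towards -x of the tool centre, so I'll correct for that while lowering.

Emit:
jog_arm(
  series=[
    [[0.05,-0.06,-1],[0,0,0],40],
    [[0.05,-0.06,-1.7],[0,0,0],40],
    [[0.05,-0.06,-2],[0,0,0],40],
    [[0.05,-0.06,-2.3],[0,0,0],40],
    [[0.05,-0.06,-2.4],[0,0,0],40],
    [[0.05,-0.06,-2.4],[0,0,0],40],
  ],
)

```text
clock: 16.27
position: [0.5505, 0.1505, 0.0492]
eef_rot: [-3.141, -0.0, 0.037]
wrist_force: [-0.1, 0.1, -1.0]
finger_gap: 0.0482
grip_force: 52.1
```

Emit:
jog_arm(
  series=[
    [[0,0.05,-0.05],[0,0,0],40],
    [[0,0.05,-0.1],[0,0,0],40],
    [[0,0.05,-0.1],[0,0,0],40],
  ],
)

```text
clock: 16.65
position: [0.5508, 0.1515, 0.0482]
eef_rot: [3.141, -0.001, 0.036]
wrist_force: [-6.2, -3.3, 19.5]
finger_gap: 0.0486
grip_force: 54.4
```

Contact came at a height of .0482 - .0363 = 12 mm, which is the nest floor. Releasing.

Emit:
jog_arm(
  series=[
    [[0,0,0.1],[0,0,0],66],
    [[0,0,0.1],[0,0,0],66],
    [[0,0,1.5],[0,0,0],66],
    [[0,0,3],[0,0,0],40],
    [[1.8,0.1,3],[0,0,0],40],
    [[1.8,0.1,3],[0,0,1.7],40],
    [[1.8,0.1,3],[0,0,3.4],40],
    [[1.8,0.1,3],[0,0,5.1],40],
    [[1.8,0.1,3],[0,0,6.8],40],
    [[1.8,0.1,3],[0,0,8.5],40],
    [[1.8,0.1,3],[0,0,10.2],40],
    [[1.8,0.1,3],[0,0,12.4],40],
  ],
)

```text
clock: 18.15
position: [0.6042, 0.1549, 0.1356]
eef_rot: [-3.141, 0.0, 1.298]
wrist_force: [-0.1, 0.2, -0.1]
finger_gap: 0.0399
grip_force: 0.0
```

```bash
python3 - <<'E'
from look import *
F=look(4);f=F["side"]
cv2.imwrite("pics/s4.png",cv2.resize(f["pixels"][170:270,180:300,::-1],None,fx=6,fy=6,interpolation=cv2.INTER_CUBIC))
print(cores(f,[(.5485,.152)]))
E
```

```text
18.25 [0.6042 0.1547 0.1355] [-3.141 -0.     1.293] [-0.1  0.8  0.7]
[(array([548.5, 151.6]), 49.5, np.float64(501.7), 418)]
```

View pics/s4.png

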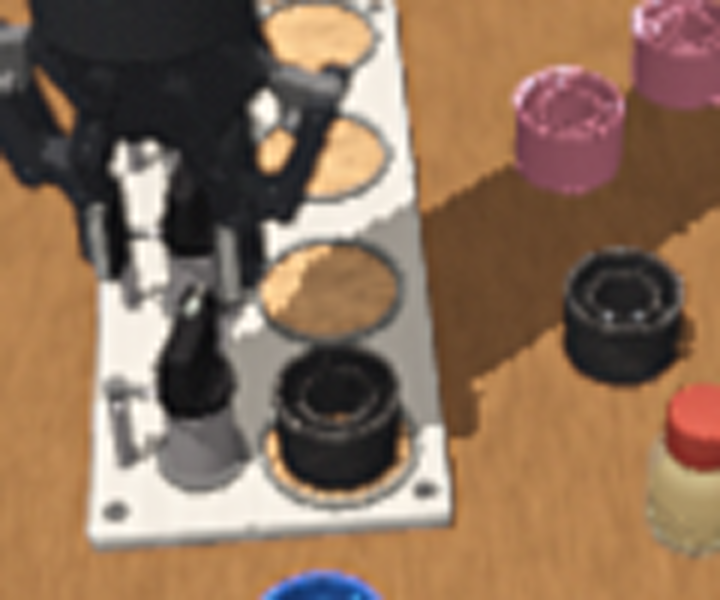

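The core stands inside the ring of nest 3 at crop (338,420). Knob 3 is next, to be shut.

Emit:
jog_arm(
  series=[
    [[-0.04,0,-0.7],[0,0,0],40],
    [[-0.04,0,-1.5],[0,0,0],40],
    [[-0.04,0,-1.5],[0,0,0],40],
    [[-0.04,0,-1.5],[0,0,0],5],
    [[-0.04,0,-1.5],[0,0,0],5],
    [[-0.04,0,-1.5],[0,0,0],5],
    [[-0.04,0,-1.5],[0,0,0],5],
  ],
  grip_force=60,
)

```text
clock: 19.12
position: [0.6028, 0.1556, 0.0916]
eef_rot: [-3.141, -0.001, 1.293]
wrist_force: [-4.5, 0.7, 5.7]
finger_gap: 0.012
grip_force: 61.9
```

Emit:
jog_arm(
  series=[
    [[0,0,0],[0,0,-1.5],5],
    [[0,0,0],[0,0,-3],5],
    [[0,0,0],[0,0,-4.5],5],
    [[0,0,0],[0,0,-6],5],
    [[0,0,0],[0,0,-7.5],5],
    [[0,0,0],[0,0,-9],5],
    [[0,0,0],[0,0,-10.5],5],
    [[0,0,0],[0,0,-12],5],
    [[0,0,0],[0,0,-12.4],5],
    [[0,0,0],[0,0,-12.4],5],
  ],
)

```text
clock: 20.38
position: [0.6036, 0.1545, 0.0916]
eef_rot: [3.14, -0.001, -0.002]
wrist_force: [-3.5, -2.4, 5.1]
finger_gap: 0.0118
grip_force: 67.8
```

Emit:
jog_arm(
  series=[
    [[0,0,0],[0,0,0.4],40],
    [[0,0,0],[0,0,0.4],40],
    [[0,0,1.7],[0,0,0.4],40],
    [[0,0,3.3],[0,0,0.4],70],
    [[-5.79,-2.11,3.3],[0,0,0.4],70],
    [[-5.79,-2.11,3.3],[0,0,0.4],70],
    [[-5.79,-2.11,3.3],[0,0,0.4],70],
    [[-5.79,-2.11,3.3],[0,0,0.4],70],
    [[-5.79,-2.11,1.7],[0,0,0.4],70],
    [[-5.79,-2.11,0],[0,0,0.4],70],
    [[-5.79,-2.11,0],[0,0,0.4],70],
  ],
)

```text
clock: 21.75
position: [0.4279, 0.0915, 0.0886]
eef_rot: [3.141, 0.006, 0.036]
wrist_force: [-0.1, 0.5, 0.4]
finger_gap: 0.0698
grip_force: 0.0
```

```bash
python3 - <<'E'
from look import *
F=look(5);f=F["side"]
x0,y0=200,170
cv2.imwrite("pics/s5.png",cv2.resize(f["pixels"][y0:y0+100,x0:x0+120,::-1],None,fx=6,fy=6,interpolation=cv2.INTER_CUBIC))
p=lambda X:((proj(f,[X])[0]-(x0,y0)+.5)*6).round()
print("core b expected top L/R",p((.454,.0915,.034)),p((.404,.0915,.034)),"near bottom",p((.429,.1165,0)))
E
```

```text
21.85 [0.4305 0.0921 0.0918] [-3.141e+00 -1.000e-03  3.600e-02] [ 0.6  0.4 -0.6]
core b expected top L/R [444. 292.] [564. 287.] near bottom [507. 390.]
```

View pics/s5.png

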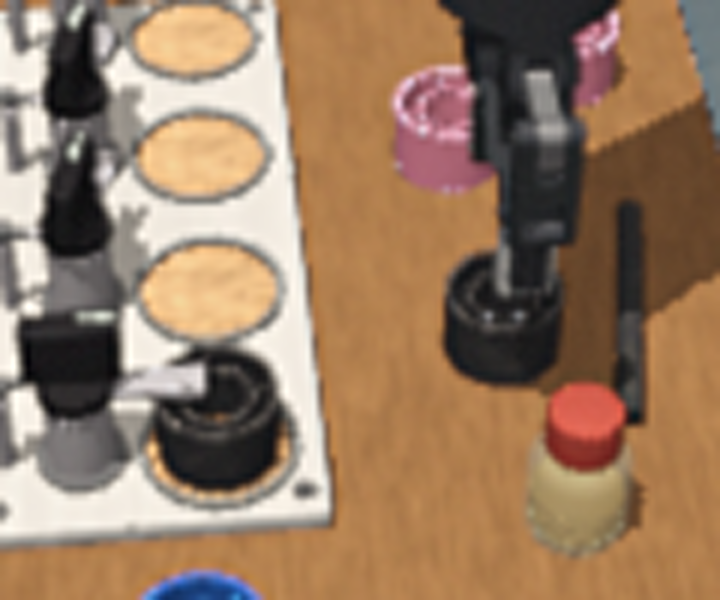

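Nest 3 is shut, with its arm over the core at crop (190,380). Core b spans x 445–563, as predicted. Grasping it.

Emit:
jog_arm(
  series=[
    [[-0.02,-0.03,-1],[0,0,0],70],
    [[-0.02,-0.03,-1.9],[0,0,0],70],
    [[-0.02,-0.03,-1.9],[0,0,0],70],
    [[-0.02,-0.03,-1.9],[0,0,0],40],
    [[-0.02,-0.03,-1.9],[0,0,0],40],
    [[-0.02,-0.03,-1.9],[0,0,0],40],
    [[-0.02,-0.03,-1.9],[0,0,0],40],
  ],
  grip_force=50,
)

```text
clock: 22.72
position: [0.4304, 0.0911, 0.036]
eef_rot: [-3.141, -0.004, 0.035]
wrist_force: [-1.6, 0.6, 8.8]
finger_gap: 0.0484
grip_force: 50.1
```

Emit:
jog_arm(
  series=[
    [[0,0,1.5],[0,0,0],40],
    [[0,0,2.9],[0,0,0],40],
    [[4.07,-0.87,2.9],[0,0,0],40],
    [[4.07,-0.87,2.9],[0,0,0],40],
    [[4.07,-0.87,2.9],[0,0,0],40],
    [[4.07,-0.87,2.9],[0,0,0],40],
    [[4.07,-0.87,2.9],[0,0,0],40],
    [[4.07,-0.87,2.9],[0,0,0],40],
  ],
)

```text
clock: 23.72
position: [0.55, 0.065, 0.1212]
eef_rot: [3.142, 0.0, 0.037]
wrist_force: [-0.3, 0.6, -0.9]
finger_gap: 0.0484
grip_force: 52.3
```

```bash
cat > edge.py <<'E'
from look import *
def held(tag):
    f=look(tag)["side"];s=state();p=s["position"];print(s["finger_gap"],s["grip_force"])
    g=f["pixels"].max(2);o=proj(f,[p-[0,0,.022]])[0];print("centre px",o)
    for dz in(-.026,-.030):
        u=proj(f,[p+[0,.025,dz]])[0];r=g[int(round(u[1]))].astype(int)
        c=int(round(u[0]));print(int(round(u[1])),c-18,r[c-18:c+19].tolist())
        print("  pred edges",proj(f,[p+[.025,0,dz]])[0][0],proj(f,[p+[-.025,0,dz]])[0][0])
E
python3 -c "from edge import *;held(6)"
```

```text
23.82 [0.5504 0.0649 0.121 ] [3.142 0.    0.036] [-0.   1.3  0.5]
0.04854735221541507 52.315680384635925
centre px [233.5582173  192.72657735]
201 216 [88, 165, 215, 243, 241, 240, 242, 227, 171, 120, 60, 27, 22, 48, 95, 103, 60, 61, 78, 76, 62, 64, 73, 29, 19, 32, 58, 105, 152, 157, 155, 156, 146, 94, 98, 102, 99]
  pred edges 223.287715368141 243.94214924084443
202 216 [86, 173, 242, 244, 240, 239, 242, 245, 232, 195, 141, 92, 74, 36, 37, 51, 31, 30, 39, 38, 29, 32, 44, 51, 61, 105, 142, 147, 156, 155, 156, 156, 148, 103, 99, 102, 101]
  pred edges 223.38622763432875 243.97798415267545
```

Emit:
jog_arm(
  series=[
    [[0.06,0,-1],[0,0,0],40],
    [[0.06,0,-1.7],[0,0,0],40],
    [[0.06,0,-2],[0,0,0],40],
    [[0.06,0,-2.3],[0,0,0],40],
    [[0.06,0,-2.45],[0,0,0],40],
    [[0.06,0,-2.45],[0,0,0],40],
  ],
)

```text
clock: 24.58
position: [0.553, 0.0647, 0.0481]
eef_rot: [3.142, -0.001, 0.036]
wrist_force: [-1.9, 0.2, 3.6]
finger_gap: 0.0483
grip_force: 52.9
```

Emit:
jog_arm(
  series=[
    [[0,0,0.1],[0,0,0],66],
    [[0,0,0.1],[0,0,0],66],
    [[0,0,1.5],[0,0,0],66],
    [[0,0,3],[0,0,0],40],
    [[1.77,0.08,3],[0,0,0],40],
    [[1.77,0.08,3],[0,0,1.7],40],
    [[1.77,0.08,3],[0,0,3.4],40],
    [[1.77,0.08,3],[0,0,5.1],40],
    [[1.77,0.08,3],[0,0,6.8],40],
    [[1.77,0.08,3],[0,0,8.5],40],
    [[1.77,0.08,3],[0,0,10.2],40],
    [[1.77,0.08,3],[0,0,12.4],40],
  ],
)

```text
clock: 26.08
position: [0.6059, 0.0668, 0.1375]
eef_rot: [3.141, 0.0, 1.297]
wrist_force: [-0.3, -0.0, 0.0]
finger_gap: 0.0399
grip_force: 0.0
```

```bash
python3 - <<'E'
from look import *
F=look(7);f=F["side"]
cv2.imwrite("pics/s7.png",cv2.resize(f["pixels"][130:270,180:300,::-1],None,fx=4.2,fy=4.2,interpolation=cv2.INTER_CUBIC))
print(cores(F["top"],[(.51,-.27)]),cores(f,[(.51,-.27)]))
E
```

```text
26.18 [0.6058 0.0667 0.1373] [-3.141 -0.     1.292] [-0.4 -0.  -1.3]
[(array([ 510.8, -270.8]), 25.5, np.float64(36.1), 54)] [(array([ 508.2, -269.3]), 26.6, np.float64(33.6), 75)]
```

View pics/s7.png

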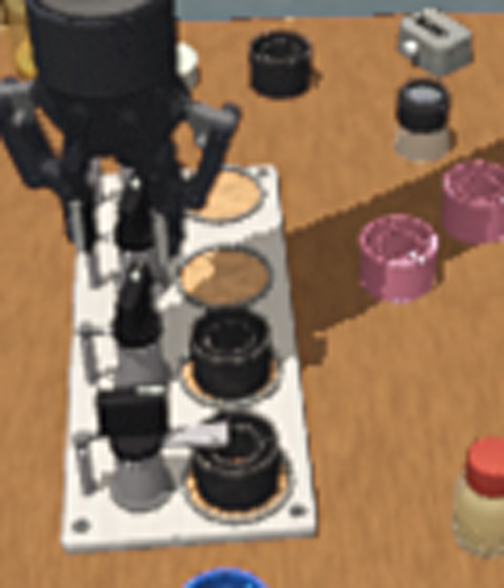

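Core b stands in nest 2 at crop (230,350), and core c is untouched at (281,63). Shutting knob 2.

Emit:
jog_arm(
  series=[
    [[0,0,-0.7],[0,0,0],40],
    [[0,0,-1.55],[0,0,0],40],
    [[0,0,-1.55],[0,0,0],40],
    [[0,0,-1.55],[0,0,0],5],
    [[0,0,-1.55],[0,0,0],5],
    [[0,0,-1.55],[0,0,0],5],
    [[0,0,-1.55],[0,0,0],5],
  ],
  grip_force=60,
)

```text
clock: 27.05
position: [0.606, 0.0675, 0.0917]
eef_rot: [3.141, -0.001, 1.292]
wrist_force: [-2.2, 0.9, 7.3]
finger_gap: 0.0116
grip_force: 62.2
```

Emit:
jog_arm(
  series=[
    [[0,0,0],[0,0,-1.5],5],
    [[0,0,0],[0,0,-3],5],
    [[0,0,0],[0,0,-4.5],5],
    [[0,0,0],[0,0,-6],5],
    [[0,0,0],[0,0,-7.5],5],
    [[0,0,0],[0,0,-9],5],
    [[0,0,0],[0,0,-10.5],5],
    [[0,0,0],[0,0,-11.8],5],
    [[0,0,0],[0,0,-11.9],5],
    [[0,0,0],[0,0,-11.9],5],
  ],
)

```text
clock: 28.3
position: [0.6067, 0.0666, 0.0917]
eef_rot: [3.141, -0.002, 0.047]
wrist_force: [-0.5, -0.6, 4.8]
finger_gap: 0.0119
grip_force: 61.9
```

Emit:
jog_arm(
  series=[
    [[0,0,0],[0,0,0],40],
    [[0,0,0],[0,0,0],40],
    [[0,0,1.7],[0,0,0],40],
    [[0,0,3.3],[0,0,0],70],
    [[-3.2,-11.18,3.3],[0,0,-0.2],70],
    [[-3.2,-11.18,3.3],[0,0,-0.2],70],
    [[-3.2,-11.18,3.3],[0,0,-0.2],70],
    [[-3.2,-11.18,3.3],[0,0,-0.2],70],
    [[-3.2,-11.18,3.3],[0,0,-0.2],70],
    [[-3.2,-11.18,3.3],[0,0,-0.2],70],
    [[-3.2,-11.18,1.7],[0,0,-0.2],70],
    [[-3.2,-11.18,0],[0,0,-0.2],70],
  ],
)

```text
clock: 29.8
position: [0.5102, -0.2695, 0.0904]
eef_rot: [3.141, -0.002, 0.024]
wrist_force: [0.8, 0.3, 0.3]
finger_gap: 0.0702
grip_force: 0.0
```

Emit:
jog_arm(
  series=[
    [[0,0,0],[0,0,0],70],
    [[0,0,0],[0,0,0],70],
  ],
)

```text
clock: 30.05
position: [0.5108, -0.2686, 0.0924]
eef_rot: [3.141, -0.002, 0.025]
wrist_force: [0.1, -0.7, 0.9]
finger_gap: 0.0696
grip_force: 0.0
```

```bash
python3 - <<'E'
from look import *
F=look(8);f=F["side"];x0,y0=180,120
cv2.imwrite("pics/s8.png",cv2.resize(f["pixels"][y0:y0+110,x0:x0+110,::-1],None,fx=5.4,fy=5.4,interpolation=cv2.INTER_CUBIC))
p=lambda X:((proj(f,[X])[0]-(x0,y0)+.5)*5.4).round()
x,y=.5095,-.2695
print("expected top L/R",p((x+.025,y,.034)),p((x-.025,y,.034)),"near bottom",p((x,y+.025,0)))
E
```

```text
30.15 [ 0.5114 -0.269   0.0932] [ 3.14  -0.004  0.025] [0.8 0.2 0.7]
expected top L/R [319. 116.] [401. 113.] near bottom [362. 185.]
```

View pics/s8.png

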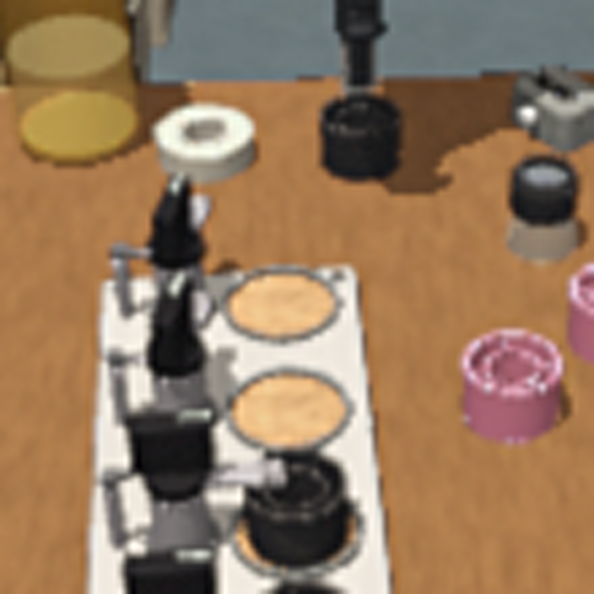

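Nest 2 is shut, and core c at crop (361,137) lies where predicted. Grasping it.

Emit:
jog_arm(
  series=[
    [[-0.04,0,-1],[0,0,0],70],
    [[-0.04,0,-1.92],[0,0,0],70],
    [[-0.04,0,-1.92],[0,0,0],70],
    [[-0.04,0,-1.92],[0,0,0],40],
    [[-0.04,0,-1.92],[0,0,0],40],
    [[-0.04,0,-1.92],[0,0,0],40],
    [[-0.04,0,-1.92],[0,0,0],40],
  ],
  grip_force=50,
)

```text
clock: 31.02
position: [0.5101, -0.2691, 0.0356]
eef_rot: [3.14, -0.003, 0.024]
wrist_force: [-0.8, 0.6, 6.1]
finger_gap: 0.0488
grip_force: 51.5
```

Emit:
jog_arm(
  series=[
    [[0,0,1.5],[0,0,0],40],
    [[0,0,2.9],[0,0,0],40],
    [[1.61,5.26,2.9],[0,0,0.1],40],
    [[1.61,5.26,2.9],[0,0,0.1],40],
    [[1.61,5.26,2.9],[0,0,0.1],40],
    [[1.61,5.26,2.9],[0,0,0.1],40],
    [[1.61,5.26,2.9],[0,0,0.1],40],
    [[1.61,5.26,2.9],[0,0,0.1],40],
  ],
)

```text
clock: 32.02
position: [0.5566, -0.1125, 0.1207]
eef_rot: [3.141, -0.0, 0.032]
wrist_force: [0.4, -1.7, -0.5]
finger_gap: 0.0486
grip_force: 52.0
```

```bash
python3 -c "from edge import *;held(9)"
```

```text
32.12 [ 0.5566 -0.1121  0.1205] [3.141 0.    0.032] [ 0.3 -0.8 -0.2]
0.04888416579790773 51.957111954689026
centre px [230.87022254 151.799317  ]
158 213 [14, 24, 116, 203, 208, 153, 154, 177, 182, 182, 165, 76, 30, 31, 48, 86, 77, 62, 65, 66, 65, 67, 45, 24, 22, 61, 128, 174, 179, 170, 135, 131, 131, 130, 132, 133, 131]
  pred edges 222.00150260504543 239.85373590237384
159 213 [10, 24, 109, 198, 209, 140, 167, 177, 180, 182, 178, 135, 82, 44, 30, 43, 43, 37, 37, 39, 38, 36, 28, 37, 74, 126, 172, 172, 131, 122, 97, 96, 95, 94, 96, 100, 97]
  pred edges 222.09013847274346 239.8954601060262
```

Emit:
jog_arm(
  series=[
    [[0.06,0.02,-1],[0,0,0],40],
    [[0.06,0.02,-1.7],[0,0,0],40],
    [[0.06,0.02,-2],[0,0,0],40],
    [[0.06,0.02,-2.3],[0,0,0],40],
    [[0.06,0.02,-2.43],[0,0,0],40],
    [[0.06,0.02,-2.43],[0,0,0],40],
  ],
)

```text
clock: 32.88
position: [0.5591, -0.1101, 0.0479]
eef_rot: [3.141, -0.001, 0.035]
wrist_force: [-0.1, 0.8, -1.1]
finger_gap: 0.0486
grip_force: 52.0
```

Emit:
jog_arm(
  series=[
    [[0,0,0],[0,0,0],66],
    [[0,0,0.05],[0,0,0],66],
    [[0,0,1.5],[0,0,0],66],
    [[0,0,3],[0,0,0],40],
    [[1.77,0.03,3],[0,0,0],40],
    [[1.77,0.03,3],[0,0,1.7],40],
    [[1.77,0.03,3],[0,0,3.4],40],
    [[1.77,0.03,3],[0,0,5.1],40],
    [[1.77,0.03,3],[0,0,6.8],40],
    [[1.77,0.03,3],[0,0,8.5],40],
    [[1.77,0.03,3],[0,0,10.2],40],
    [[1.77,0.03,3],[0,0,12.4],40],
  ],
)

```text
clock: 34.38
position: [0.6118, -0.1093, 0.1376]
eef_rot: [3.141, 0.0, 1.296]
wrist_force: [0.2, -0.5, -0.0]
finger_gap: 0.0401
grip_force: 0.0
```

```bash
python3 - <<'E'
from look import *
F=look(10);f=F["side"];x0,y0=180,120
cv2.imwrite("pics/s10.png",cv2.resize(f["pixels"][y0:y0+110,x0:x0+110,::-1],None,fx=5.4,fy=5.4,interpolation=cv2.INTER_CUBIC))
E
```

```text
34.48 [ 0.6117 -0.1094  0.1374] [-3.142 -0.     1.291] [-0.6  0.1  0.3]
```

View pics/s10.png

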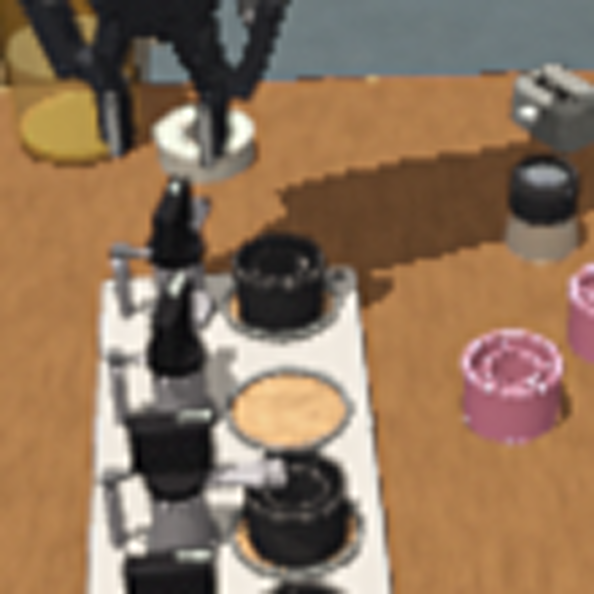

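Core c stands in nest 0 at crop (279,280). Shutting knob 0.

Emit:
jog_arm(
  series=[
    [[0,0,-0.7],[0,0,0],40],
    [[0,0,-1.55],[0,0,0],40],
    [[0,0,-1.55],[0,0,0],40],
    [[0,0,-1.55],[0,0,0],5],
    [[0,0,-1.55],[0,0,0],5],
    [[0,0,-1.55],[0,0,0],5],
    [[0,0,-1.55],[0,0,0],5],
  ],
  grip_force=60,
)

```text
clock: 35.35
position: [0.6124, -0.1088, 0.0917]
eef_rot: [3.14, -0.0, 1.29]
wrist_force: [-0.6, 1.0, 5.7]
finger_gap: 0.0117
grip_force: 62.2
```

Emit:
jog_arm(
  series=[
    [[0,0,0],[0,0,-1.5],5],
    [[0,0,0],[0,0,-3],5],
    [[0,0,0],[0,0,-4.5],5],
    [[0,0,0],[0,0,-6],5],
    [[0,0,0],[0,0,-7.5],5],
    [[0,0,0],[0,0,-9],5],
    [[0,0,0],[0,0,-10.5],5],
    [[0,0,0],[0,0,-11.9],5],
    [[0,0,0],[0,0,-12],5],
    [[0,0,0],[0,0,-12],5],
  ],
)

```text
clock: 36.6
position: [0.6128, -0.1094, 0.0917]
eef_rot: [3.141, -0.002, 0.036]
wrist_force: [0.8, -0.0, 6.0]
finger_gap: 0.012
grip_force: 62.3
```

Emit:
jog_arm(
  series=[
    [[0,0,0],[0,0,0],40],
    [[0,0,0],[0,0,0],40],
    [[0,0,1.7],[0,0,0],40],
    [[0,0,4],[0,0,0],40],
    [[-4,-8,5],[0,0,0],40],
    [[-4,-8,5],[0,0,0],40],
    [[-4,-8,5],[0,0,0],40],
    [[-4,-8,5],[0,0,0],40],
    [[-4,-8,5],[0,0,0],40],
    [[-4,-8,5],[0,0,0],40],
  ],
)

```text
clock: 37.85
position: [0.4909, -0.3502, 0.2407]
eef_rot: [-3.142, 0.001, 0.031]
wrist_force: [0.8, 1.2, -0.4]
finger_gap: 0.0399
grip_force: 0.0
```

```bash
python3 - <<'E'
from look import *
F=look(11)
a,b=F["top"]["pixels"][120:210,180:330,::-1],F["side"]["pixels"][140:270,170:270,::-1]
a=cv2.resize(a,(450,270),interpolation=cv2.INTER_CUBIC);b=cv2.resize(b,None,fx=4.5,fy=4.5,interpolation=cv2.INTER_CUBIC)[:,:350]
im=np.zeros((585,800,3),np.uint8);im[:270,:450]=a;im[:b.shape[0],450:450+b.shape[1]]=b
w=cv2.resize(F["top"]["pixels"][95:275,105:400,::-1],(450,275));im[300:575,:450]=w
cv2.imwrite("pics/f11.png",im)
E
```

```text
37.95 [ 0.4929 -0.3468  0.2405] [-3.14  -0.     0.036] [0.4 0.8 0.4]
```

View pics/f11.png

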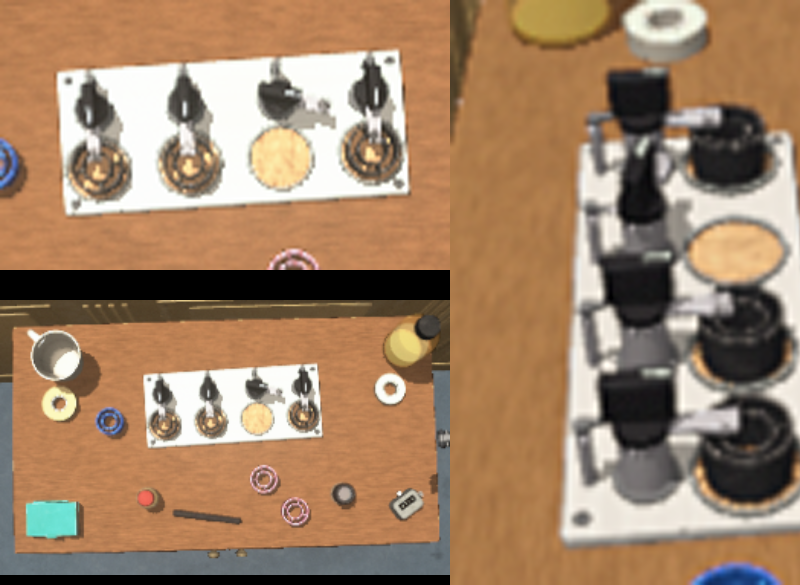

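The final picture shows nests 0, 2 and 3 loaded and shut, and nest 1 empty with its arm fully open at (315,105). The other things are where they started. Handing in.

```bash
python3 -c "
from plant import *
print(job_done())"
```

```text
the job is handed in; nothing more can be done
None
```

The job is handed in: the three black cores sit in nests 0, 2 and 3 with their arms shut over them, empty nest 1 is clicked fully open, and the other things on the cabinet were left where they were.

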